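# Set the desk lamp's dial and switch it on

## Task

Turn the desk lamp's dial by pushing its little peg gently with the fingertips, without pinching it, until the dial's index line lines up with the one long line of the scale around it. Only then press the round button on the lamp's foot all the way down and let it come back, leaving the dial as set. Leave the other things on the desk alone.

Things in the scene. Friction and masses are not known exactly. Their poses are not given: they have to be found in the camera images.
- lamp: White desk lamp, fixed; place and yaw vary. Origin on the desk under the dial's axis, z up. Flat foot 26 mm high, 160 mm wide in x, its round ends of radius 80 mm about y = 0 and y = +190 mm. Dial and scale on the -y end, button at y = +112 mm; a crescent light with a picture disc stands in the plane y = +215 mm, 245 mm high, reaching 130 mm either side in x.
- dial: Flat round aluminium dial, 100 mm across, vertical axis; origin on the axis, 26 mm above the desk, +x towards peg and index line. Top 34 mm above the desk. Turns endlessly either way with slight friction (0.12 N m, 3 N at the peg), stays where left. A round upright peg (14 mm across, 24 mm high) stands 40 mm from the axis; the fingers may not press on dial or peg with over 30 N.
- dial_axis (a point): Point on the dial's axis, on the dial's top face, 34 mm above the desk.
- peg_top (a point): Centre of the top of the finger peg, 40 mm from the axis, 58 mm above the desk.
- index (a point): Outer end of the dial's thin black index line, which runs radially under the peg to the rim: on the rim, 50 mm from the axis, 34 mm above the desk; on the same radius as the peg.
- scale: Fixed white scale ring round the dial, flush with its top, 156 mm in outer diameter, origin on the dial's axis 26 mm above the desk; +x towards the long line. It carries 24 black radial lines, every 15 degrees: 23 short ones (7 mm) and one long one (24 mm). Which way the long line points varies.
- target_line (a point): Inner end of the one long scale line, taken at the dial's rim, 50 mm from the axis, 34 mm above the desk: where the index point must come to.
- button_top (a point): Centre of the top of the grey round push button (28 mm in diameter, in a low white housing) on the lamp's foot, 112 mm from the dial's axis; it travels straight down.
- button (a joint): How far the button is pressed, m: 0 up, 0.006 fully down; it springs back, and fully down takes about 4 N.
- mug: White mug, 80 mm in diameter, 85 mm high, loose; origin under its centre. Leave alone.
- phone: Black phone lying flat, 150 x 72 x 9 mm, loose; origin under its centre. Leave alone.
- tape: Roll of clear tape lying flat, 70 mm in diameter, 18 mm high, loose; origin under its centre. Leave alone.
- bottle: Small white bottle, 40 mm in diameter, 90 mm high, loose; origin under its centre. Leave alone.

How it is judged:
By the outcome, as a careful person would: the job done as asked, in the order asked, and still so for the second after the job is handed in, with the robot touching nothing.
It also fails if it takes over 61 s, if anything falls off the work surface, if the arm or the gripper's body presses on something with over 40 N, if the wrist force passes 120 N, or if a joint passes its speed limit or range.

## Robot

A 6-joint arm with a two-finger parallel gripper is mounted at the origin on the work surface. World frame = base frame: x ahead of the robot, y to its left, z up, the work surface at z = 0. Lengths are in m, angles in rad, forces in N, time in s.
With the tool pointing down it reaches from about 0.375 to 0.825 m from the base axis. Payload 5.5 kg.
Tool frame: the origin (TCP) lies between the finger pads; the fingertips stand 11 mm ahead of it and the grasp point (between the pads) lies 8 mm behind it (ctrl.nose_length is the z of the fingertips in the tool frame, in m); z points along the fingers, y is the direction in which the jaws open and shut (so a half turn about z gives the same grasp; the last joint's range is limited). The gripper opens to 85 mm and grips with 20 to 120 N. Pads are 22 mm wide; open, the fingers measure 114 mm over their backs; the gripper's body (76 mm by 85 mm) begins 54 mm behind the grasp point. The pads swing forward as they close: fully open they stand 13 mm farther back than shut.
Start: joints at [1.184, 0.314, -0.047, 1.21, 0, 1.571], TCP at [0.226, 0.556, 0.242] pointing down, gripper open.
Joint ranges: [-2.67, 2.67], [-0.69, 1.73], [-1.03, 1.25], [-2.08, 2.16], [-1.42, 1.45], [-3.14, 3.14]. Speed limits (rad/s): [2.39, 2.39, 3.01, 3.14, 3.14, 3.14].

## Interface

Orientations are given as a unit quaternion [w, x, y, z].
In Python, from workcell import ctrl gives the robot as it stands. The module is installed in compiled form; this text tells all that it offers.
- The arm moves only by the shell command python3 -m handwheel 'ROWS' [OPENING] [FORCE]. ROWS is a JSON object of lists of equal length, an entry for each row: "translation": the shift along the tool's x, y, z in units of 30 mm (1.0 is 30 mm), a list of three; "rotation": the turn, a rotation vector about the tool's x, y, z in degrees, a list of three. A call has 1 to 20 rows; each row shifts and turns the commanded pose from where the row before left it, along the tool's axes as they then stand; what a row does not reach is not made up. A row lasts 1/8 s, in which the tool goes at most 62.5 mm and 10.7 degrees, less where a joint would pass 70% of its speed; a pose out of reach is approached as far as the arm can. A call is refused whole if a number of a shift passes 1 or a number of a turn 10.7, either way. A call with a gripper value outside its range is refused whole. OPENING is the opening, from 0 (shut) to 1 (fully open), set as the call begins (- or left out, the last holds). The fingers move at their own pace and stop on an object; FORCE is the grip in N (left out, the last holds). Time passes only in rows, so rows that do not move let the fingers close. It gives the time, the measured TCP pose, the force and the opening at its end, in the units of the state.
- ctrl.read_state(): the state, without advancing time (a new reading comes with each control period).
- ctrl.read_camera(name): name is "scene" or "top" or "wrist"; returns the picture (480x640x3 uint8, blue, green, red); there is no depth.
- ctrl.calibration(name): a dict with "K" (3x3 intrinsics, pixels), "camera_from_world" (4x4, takes a point from world to camera coordinates). Camera axes: x right, y down, z forward; pixel columns grow to the right and rows downward; lengths in m; the calibration is good to about 2 mm. A picture is of the moment at which its call begins: read the wrist's pose just before it. calibration takes no time and is no camera call; for the wrist camera it gives the pose at the moment of the call.
- ctrl.sign_off(): hands the job in, once; it reports no verdict.
The state is a dict: "t": time; "q": joint angles; "qd": joint speeds; "joint_efforts": joint torques, N m; "tcp_pos": TCP position; "eef_rot": TCP orientation; "contact_force": force on the tool from outside, world axes, zero at the start; "torque": the same for the moment, N m; "opening": finger opening in m.
Only numpy, scipy, OpenCV 4.12 (cv2) and the standard library are available. Lean on these libraries where they do the work, as an engineer would, in place of code of your own. Each camera call takes 0.05 s, during which the arm holds its last target. There are 200 camera calls.

## Working session

There is one attempt and no reset: what is moved stays moved. The work goes in short steps, Python scripts to look and compute and a shell command to move; the robot and the scene stay as the last step left them, time stands still between calls to the robot, and variables do not carry over. Pictures are saved under pics/ and viewed, about 8 in all and at most 12, crops included, and the job is handed in when it is done.

```bash
mkdir -p pics
python3 - <<'E'
from workcell import ctrl
import cv2
s=ctrl.read_state();print({k:s[k] for k in('t','tcp_pos','eef_rot','contact_force','opening')},ctrl.nose_length)
for n in('top','scene'):
    cv2.imwrite(f'pics/{n}1.png',ctrl.read_camera(n));c=ctrl.calibration(n);print(n,c)
E
```

```text
{'t': 0.0, 'tcp_pos': array([0.22613542, 0.55515711, 0.24143999]), 'eef_rot': array([-1.59541489e-04,  1.92202746e-01,  9.81354877e-01, -8.27341013e-04]), 'contact_force': array([ 0.39048603,  0.16792522, -0.0578857 ]), 'opening': 0.0856183048038617} 0.011
top {'K': array([[446.29876328,   0.        , 316.12121611],
       [  0.        , 446.29876328, 245.6358586 ],
       [  0.        ,   0.        ,   1.        ]]), 'camera_from_world': array([[-0.01950484, -0.99956143, -0.02228226, -0.06115785],
       [-0.99823672,  0.02071899, -0.05562525,  0.54953509],
       [ 0.05606252,  0.02115801, -0.99820305,  0.80989796],
       [ 0.        ,  0.        ,  0.        ,  1.        ]])}
scene {'K': array([[552.76966467,   0.        , 325.11574154],
       [  0.        , 552.76966467, 235.74184657],
       [  0.        ,   0.        ,   1.        ]]), 'camera_from_world': array([[-0.88496489,  0.46565259,  0.00219239,  0.54003986],
       [ 0.39531938,  0.7537693 , -0.52493279, -0.1361462 ],
       [-0.24608887, -0.46368039, -0.85114086,  1.11902397],
       [ 0.        ,  0.        ,  0.        ,  1.        ]])}
```

View pics/top1.png

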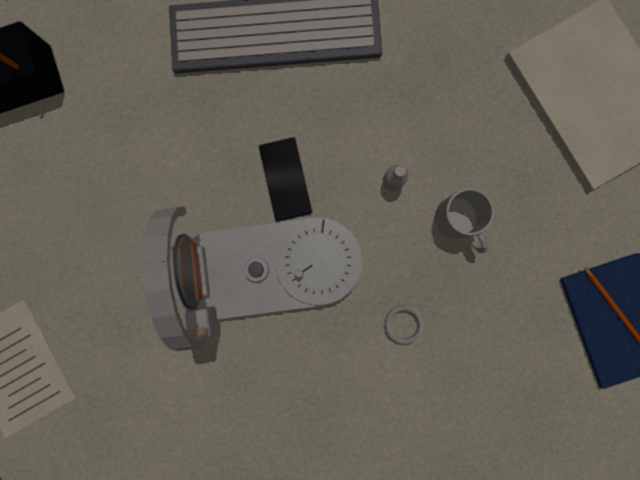

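The top view shows the dial at about (320,262), the button at (257,269), the peg near (298,275) and the long line near (323,226). I'll enlarge it and measure.

```bash
cat > h.py <<'E'
import numpy as np
from workcell import ctrl
def ray(c,u,v,z):
    K,T=c['K'],c['camera_from_world'];R,t=T[:3,:3],T[:3,3]
    o=-R.T@t;d=R.T@np.linalg.solve(K,[u,v,1]);return o+d*(z-o[2])/d[2]
def proj(c,p):
    q=c['K']@(c['camera_from_world']@np.r_[p,1])[:3];return q[:2]/q[2]
E
python3 - <<'E'
import cv2
im=cv2.imread('pics/top1.png')[205:325,225:375]
im=cv2.convertScaleAbs(cv2.resize(im,None,fx=5,fy=5,interpolation=cv2.INTER_CUBIC),alpha=1.6)
cv2.imwrite('pics/top1c.png',im)
s=cv2.imread('pics/scene1.png');cv2.imwrite('pics/s1.png',cv2.convertScaleAbs(s,alpha=1.5))
E
```

```text
(no output)
```

View pics/top1c.png

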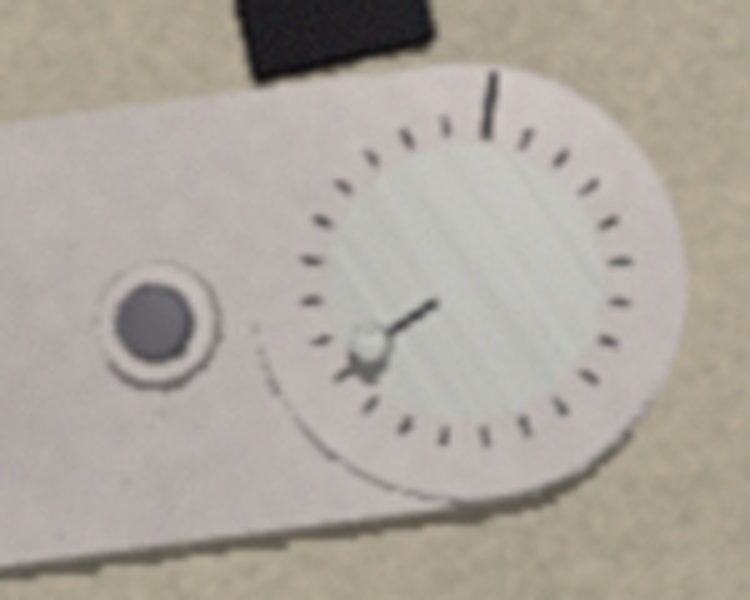

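View pics/s1.png

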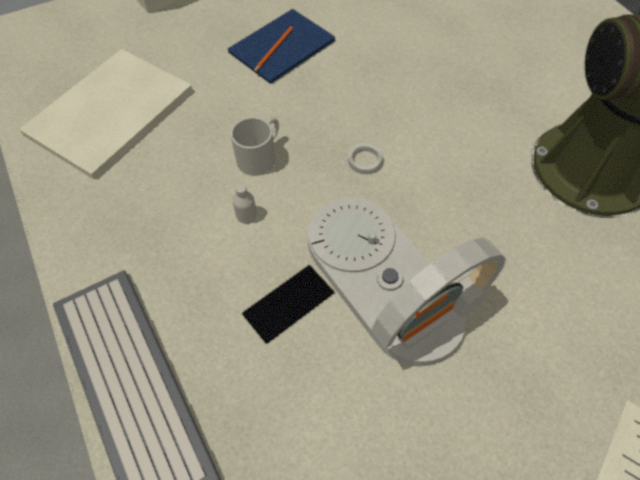

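Crop: scale centre (466,281), long line (486,138)–(494,72), index line (437,302)–(340,378), peg top (371,340), button (154,322). The scene view confirms it.

Run:
```python
from h import *
c=ctrl.calibration('top')
f=lambda x,y,z:ray(c,(x+.5)/5-.5+225,(y+.5)/5-.5+205,z)
C=f(466,281,.034)
for n,p in dict(C=C,long_in=f(486,138,.034),long_out=f(494,72,.034),ix_in=f(437,302,.034),ix_out=f(340,378,.034),peg=f(371,340,.058),button=f(154,322,.034),phone=ray(c,285,178,.009),bottle=ray(c,398,170,.09)).items():
    d=p-C;print(n,p.round(4),'r',np.hypot(*d[:2]).round(4),'ang',np.degrees(np.arctan2(d[1],d[0])).round(1))
s=ctrl.read_state();w=s['eef_rot']
from scipy.spatial.transform import Rotation as R
print(R.from_quat(w[[1,2,3,0]]).as_matrix().round(3))
```

```text
C [ 0.5197 -0.0751  0.034 ] r 0.0 ang 0.0
long_in [ 0.5712 -0.0834  0.034 ] r 0.0521 ang -9.1
long_out [ 0.5951 -0.0867  0.034 ] r 0.0763 ang -8.8
ix_in [ 0.5124 -0.0645  0.034 ] r 0.0129 ang 124.8
ix_out [ 0.4857 -0.0291  0.034 ] r 0.0572 ang 126.4
peg [ 0.4992 -0.042   0.058 ] r 0.0389 ang 121.7
button [0.5072 0.0378 0.034 ] r 0.1136 ang 96.3
phone [ 0.677  -0.0161  0.009 ] r 0.168 ang 20.6
bottle [ 0.6689 -0.2145  0.09  ] r 0.2041 ang -43.0
[[-0.926  0.377 -0.001]
 [ 0.377  0.926 -0.001]
 [ 0.    -0.002 -1.   ]]
```

```bash
python3 -m handwheel '{"translation":[[0,0,-1],[0,0,-1],[0,0,-1],[0,0,-1],[0,0,-1],[0,0,0]],"rotation":[[0,0,0],[0,0,0],[0,0,0],[0,0,0],[0,0,0],[0,0,0]]}' 0 20
python3 -m handwheel '{"translation":[[-0.94,-1,0],[-0.94,-1,0],[-0.94,-1,0],[-0.94,-1,0],[-0.94,-1,0],[-0.94,-1,0],[-0.94,-1,0],[-0.94,-1,0],[-0.94,-1,0],[-0.94,-1,0],[-0.94,-1,0],[-0.94,-1,0],[-0.94,-1,0],[-0.94,-1,0],[-0.94,-1,0],[-0.94,-1,0],[0,0,0],[0,0,0]],"rotation":[[0,0,0],[0,0,0],[0,0,0],[0,0,0],[0,0,0],[0,0,0],[0,0,0],[0,0,0],[0,0,0],[0,0,0],[0,0,0],[0,0,0],[0,0,0],[0,0,0],[0,0,0],[0,0,0],[0,0,0],[0,0,0]]}'
python3 -c "
from workcell import ctrl;s=ctrl.read_state();print(s['q'],s['t'])
import cv2;cv2.imwrite('pics/w1.png',ctrl.read_camera('wrist'))"
```

```text
t: 0.85
tcp_pos: [0.2267, 0.5565, 0.3944]
eef_rot: [0.0, 0.192, 0.981, 0.002]
contact_force: [0.5, 0.5, -1.0]
opening: -0.0002
t: 3.1
tcp_pos: [0.4626, -0.0588, 0.3914]
eef_rot: [-0.001, 0.192, 0.981, 0.0]
contact_force: [-0.6, -0.1, 0.2]
opening: -0.0002
[-1.26767606e-01  4.16384814e-02 -4.02348999e-02  1.49080104e+00
  3.67528304e-04  2.60501111e-01] 3.1
```

View pics/w1.png

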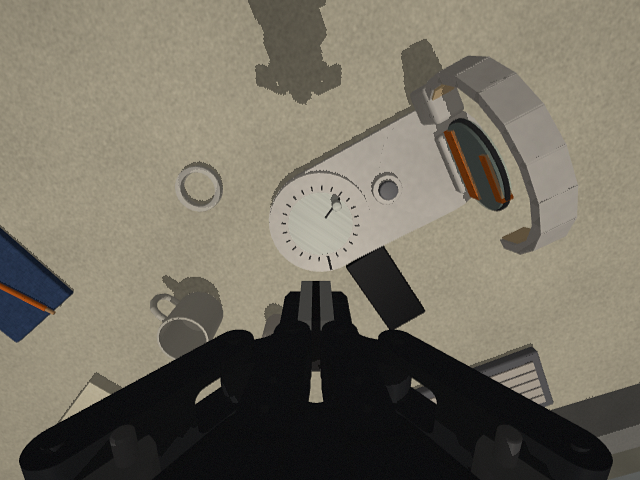

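The wrist view shows the dial centred at about (320,222), with the peg near (336,202) and the long line at (329,262). I'll turn the tool and go down for a close look.

```bash
python3 -m handwheel '{"translation":[[0,0,1],[0,0,1],[0,0,1],[0,0,1],[0,0,1],[0,0,1],[0,0,0],[0,0,0]],"rotation":[[0,0,-9.5],[0,0,-9.5],[0,0,-9.5],[0,0,-9.5],[0,0,-9.5],[0,0,-9.5],[0,0,0],[0,0,0]]}'
python3 - <<'E'
from h import *
import cv2
c=ctrl.calibration('wrist');im=ctrl.read_camera('wrist');np.save('pics/cw.npy',c);cv2.imwrite('pics/w2.png',im)
print(c['camera_from_world'])
for n,p in dict(C=[.5197,-.0751,.034],peg=[.4975,-.0423,.058],lin=[.5697,-.0833,.034],button=[.507,.0378,.034]).items():print(n,proj(c,p).round(1))
E
```

```text
t: 4.15
tcp_pos: [0.4635, -0.0585, 0.2134]
eef_rot: [0.001, -0.299, 0.954, -0.0]
contact_force: [0.1, -0.6, 1.2]
opening: 0.0005
[[-0.56988991  0.82171914 -0.00177155  0.31276631]
 [ 0.78455491  0.54475378  0.29617041 -0.36168124]
 [ 0.24433396  0.16739465 -0.95513347  0.2486319 ]
 [ 0.          0.          0.          1.        ]]
C [270.1 250.6]
peg [309.4 259.9]
lin [237.3 283.9]
button [368.  299.3]
```

View pics/w2.png

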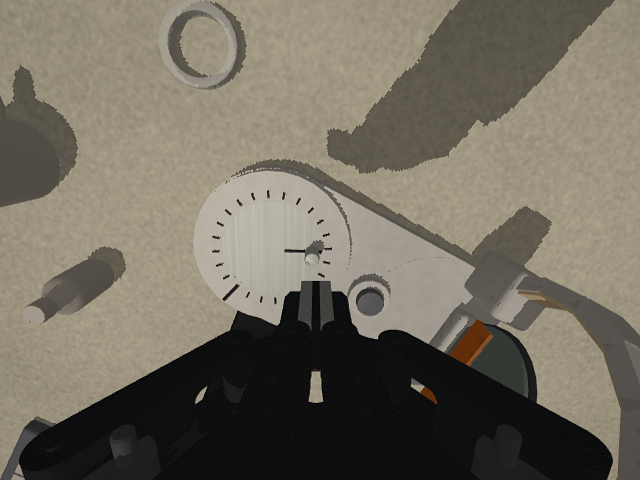

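The wrist view has the dial centre at (272,249), the peg top at (312,258) and the long line at (231,292). These sit within 2 px of what the top view predicts. I'll descend behind the peg.

```bash
python3 -m handwheel '{"translation":[[0,-0.19,1],[0,0,1],[0,0,1],[0,0,1],[0,0,0.8],[0,0,0.5],[0,0,0],[0,0,0]],"rotation":[[0,0,0],[0,0,0],[0,0,0],[0,0,0],[0,0,0],[0,0,0],[0,0,0],[0,0,0]]}'
python3 - <<'E'
from h import *
import cv2
cv2.imwrite('pics/w3.png',ctrl.read_camera('wrist'))
C=np.array([.5197,-.0751]);s=ctrl.read_state();d=s['tcp_pos'][:2]-C
a=np.radians(125);n=np.array([np.cos(a),np.sin(a)]);t=np.array([n[1],-n[0]]);print('n,t',d@n,d@t,s['contact_force'])
E
```

```text
t: 5.2
tcp_pos: [0.4674, -0.0639, 0.0544]
eef_rot: [0.001, -0.299, 0.954, -0.0]
contact_force: [-0.1, -0.4, 0.2]
opening: 0.0003
n,t 0.039150183855209617 -0.03637032671160789 [ 0.1952254   0.03374614 -0.15314125]
```

View pics/w3.png

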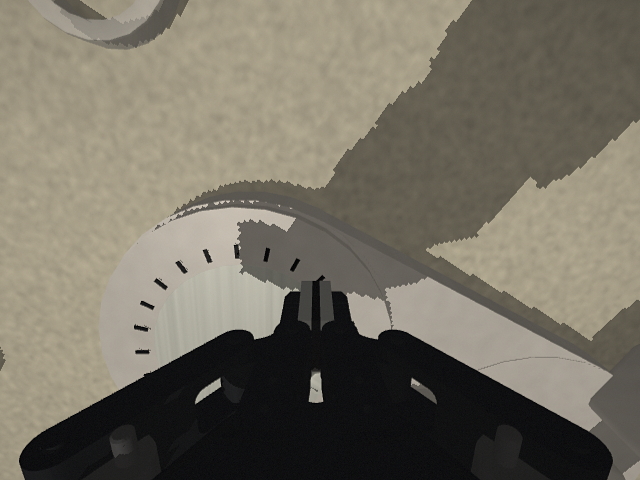

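```bash
python3 -m handwheel '{"translation":[[-0.15,0,0],[-0.15,0,0],[-0.15,0,0],[-0.12,0,0],[0,0,0]],"rotation":[[0,0,0],[0,0,0],[0,0,0],[0,0,0],[0,0,0]]}'
python3 -m handwheel '{"translation":[[-0.119,0.047,0],[-0.119,0.047,0],[-0.119,0.047,0],[-0.119,0.047,0],[-0.119,0.047,0],[-0.119,0.047,0],[-0.119,0.047,0],[-0.119,0.047,0],[0,0,0]],"rotation":[[0,0,5],[0,0,5],[0,0,5],[0,0,5],[0,0,5],[0,0,5],[0,0,5],[0,0,5],[0,0,0]]}'
cat > st.py <<'E'
from h import *
from scipy.spatial.transform import Rotation as R
C=np.array([.5197,-.0751]);s=ctrl.read_state();d=s['tcp_pos'][:2]-C
M=R.from_quat(s['eef_rot'][[1,2,3,0]]).as_matrix();y=M[:2,1];x=M[:2,0]
print('y heading',np.degrees(np.arctan2(y[1],y[0])).round(1),'rx,ry mm',(1e3*np.array([d@x,d@y])).round(1),'z',s['tcp_pos'][2].round(4),'F',s['contact_force'].round(1),'q6',s['q'][5].round(2),'t',s['t'])
E
python3 st.py
```

```text
t: 5.88
tcp_pos: [0.4807, -0.0538, 0.0533]
eef_rot: [-0.0, -0.3, 0.954, -0.0]
contact_force: [0.3, -0.6, -0.3]
opening: -0.0005
t: 7.0
tcp_pos: [0.5028, -0.0346, 0.0529]
eef_rot: [-0.001, 0.044, 0.999, 0.0]
contact_force: [-2.9, 2.2, 0.5]
opening: 0.0002
y heading 84.9 rx,ry mm [20.5 38.8] z 0.0529 F [-2.9  2.2  0.5] q6 0.02 t 7.0
```

```bash
python3 -m handwheel '{"translation":[[-0.119,0.05,0],[-0.119,0.05,0],[-0.119,0.05,0],[-0.119,0.05,0],[-0.119,0.05,0],[-0.119,0.05,0],[-0.119,0.05,0],[-0.119,0.05,0],[-0.119,0.05,0],[-0.119,0.05,0],[-0.119,0.05,0],[-0.119,0.05,0],[0,0,0]],"rotation":[[0,0,5],[0,0,5],[0,0,5],[0,0,5],[0,0,5],[0,0,5],[0,0,5],[0,0,5],[0,0,5],[0,0,5],[0,0,5],[0,0,5],[0,0,0]]}'
python3 st.py
python3 - <<'E'
from workcell import ctrl
import cv2
im=ctrl.read_camera('top');cv2.imwrite('pics/top2.png',im)
w=ctrl.read_camera('wrist')
im=cv2.convertScaleAbs(cv2.resize(im[190:310,250:370],(480,480),interpolation=cv2.INTER_CUBIC),alpha=1.6)
cv2.imwrite('pics/t2c.png',cv2.hconcat([im,cv2.resize(w,(320,240)).copy()[:240].repeat(2,0)[:480]]))
E
```

```text
t: 8.62
tcp_pos: [0.5469, -0.0427, 0.0528]
eef_rot: [-0.001, 0.538, 0.843, -0.0]
contact_force: [-2.5, 1.0, -0.7]
opening: -0.0001
y heading 25.0 rx,ry mm [17.9 38.3] z 0.0528 F [-2.5  1.  -0.7] q6 1.06 t 8.625
```

View pics/t2c.png

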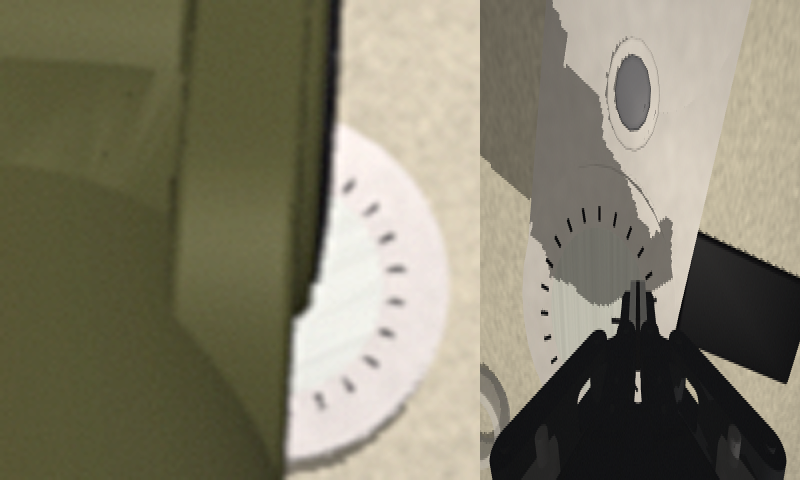

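The top view is blocked by the arm. The wrist view shows the fingers on the peg, with a stub of the index line to their left. I'll push to about 6° short, then back off and look.

```bash
python3 -m handwheel '{"translation":[[-0.119,0.05,0],[-0.119,0.05,0],[-0.119,0.05,0],[-0.119,0.05,0],[-0.119,0.05,0],[-0.07,0.03,0],[0,0,0]],"rotation":[[0,0,5],[0,0,5],[0,0,5],[0,0,5],[0,0,5],[0,0,3],[0,0,0]]}'
python3 st.py
python3 -m handwheel '{"translation":[[0.2,0,0],[0.3,0,0],[0,0,-0.8],[0,0,-1],[0,0,-1],[0.5,0,-1],[0.5,0,-1],[0,0,0],[0,0,0]],"rotation":[[0,0,0],[0,0,0],[0,0,0],[0,0,0],[0,0,0],[0,0,0],[0,0,0],[0,0,0],[0,0,0]]}'
python3 - <<'E'
from h import *
import cv2
c=ctrl.calibration('wrist');im=ctrl.read_camera('wrist');cv2.imwrite('pics/w4.png',im)
import pickle;pickle.dump(c,open('w4.pkl','wb'))
u,v=proj(c,[.5197,-.0751,.034]).astype(int);print(u,v)
x0=max(u-100,0);y0=max(v-75,0);print(x0,y0)
cv2.imwrite('pics/w4c.png',cv2.resize(im[y0:y0+150,x0:x0+200],None,fx=4,fy=4,interpolation=cv2.INTER_CUBIC))
E
```

```text
t: 9.6
tcp_pos: [0.5603, -0.0598, 0.0534]
eef_rot: [-0.0, 0.726, 0.688, 0.0]
contact_force: [-2.0, 2.4, 0.1]
opening: 0.0001
y heading -3.1 rx,ry mm [17.4 39.7] z 0.0534 F [-2.   2.4  0.1] q6 1.52 t 9.6
t: 10.72
tcp_pos: [0.5626, -0.0149, 0.1969]
eef_rot: [0.0, 0.726, 0.688, -0.0]
contact_force: [-0.2, -0.4, -0.4]
opening: -0.0004
274 280
174 205
```

View pics/w4c.png

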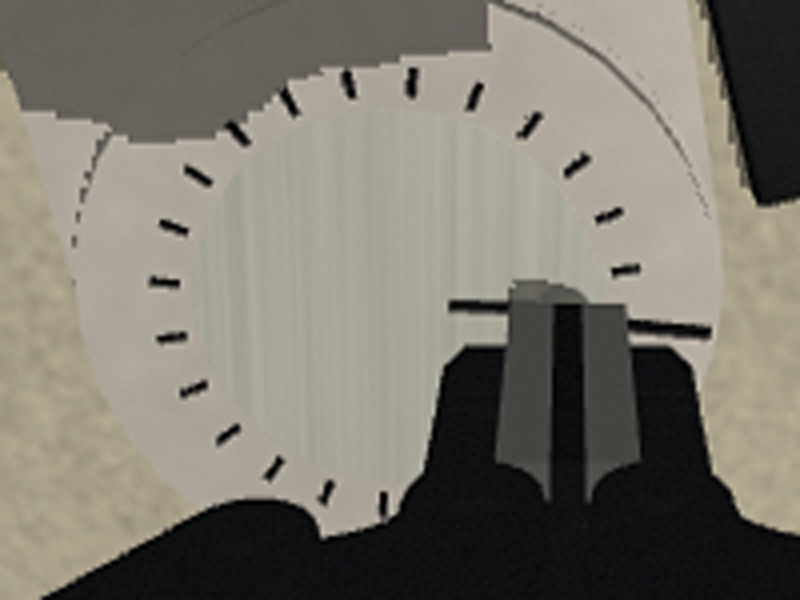

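The close view shows the index line at crop (450–507,306) and the long line at (632,325)–(711,332). They nearly line up, with the fingers hiding the stretch between. I'll measure the angles.

```bash
cat > ang.py <<'E'
from h import *
import cv2,pickle,sys
def seg(im,c,x0,y0,x1,y1,f,name,thr=70):
    # f: crop offset; box in crop px of 4x enlarged picture
    g=cv2.cvtColor(im,cv2.COLOR_BGR2GRAY)
    X0,X1=[int(round(a/4))+f[0] for a in(x0,x1)];Y0,Y1=[int(round(a/4))+f[1] for a in(y0,y1)]
    p=g[Y0:Y1,X0:X1].astype(float);w=np.clip(np.median(p)-20-p,0,None)
    ys,xs=np.nonzero(w>25);P=np.array([ray(c,X0+x,Y0+y,.034)[:2] for x,y in zip(xs,ys)]);W=w[ys,xs]
    m=(P*W[:,None]).sum(0)/W.sum();U=np.linalg.svd((P-m)*np.sqrt(W)[:,None])[2][0]
    q=(P-m)@U;a=np.degrees(np.arctan2(U[1],U[0]))
    print(name,'mid',m.round(4),'len',np.ptp(q).round(4),'line ang',a.round(1),'n',len(xs));return m
E
python3 - <<'E'
from ang import *
im=cv2.imread('pics/w4.png');c=pickle.load(open('w4.pkl','rb'));f=(174,205)
B=[(600,255,650,285),(592,200,630,230),(560,145,600,185),(515,105,550,145),(460,75,490,115),(400,60,425,102),(145,270,185,295),(150,322,190,350),(175,375,212,402),(212,420,246,448),(258,450,290,482),(178,160,218,190),(155,212,192,240)]
T=np.array([seg(im,c,*b,f,'tick') for b in B])
A=np.c_[2*T,np.ones(len(T))];s=np.linalg.lstsq(A,(T**2).sum(1),rcond=None)[0];C=s[:2];print('C',C,'r',np.sqrt(s[2]+C@C))
an=lambda m:np.degrees(np.arctan2(*(m-C)[::-1])).round(2)
print('ticks',(np.array([an(t) for t in T])%15).round(1))
i=seg(im,c,440,285,504,325,f,'index');l=seg(im,c,636,305,725,343,f,'long');print(an(i),an(l),np.hypot(*(i-C)),np.hypot(*(l-C)))
E
```

```text
tick mid [ 0.5736 -0.0688] len 0.0062 line ang 7.2 n 20
tick mid [ 0.5703 -0.0546] len 0.0064 line ang -160.9 n 19
tick mid [ 0.5633 -0.0415] len 0.0075 line ang -142.2 n 24
tick mid [ 0.553  -0.0311] len 0.0081 line ang -130.3 n 25
tick mid [ 0.5406 -0.0235] len 0.0073 line ang -115.6 n 22
tick mid [ 0.5264 -0.0193] len 0.0069 line ang -101.1 n 23
tick mid [ 0.4623 -0.066 ] len 0.0067 line ang -8.0 n 21
tick mid [ 0.4621 -0.0806] len 0.0073 line ang 5.9 n 21
tick mid [ 0.4655 -0.0949] len 0.0076 line ang -158.4 n 21
tick mid [ 0.4723 -0.1079] len 0.0078 line ang -144.2 n 18
tick mid [ 0.4827 -0.1183] len 0.0072 line ang -127.3 n 16
tick mid [ 0.4741 -0.0393] len 0.0072 line ang -38.9 n 21
tick mid [ 0.4665 -0.0519] len 0.0062 line ang -26.4 n 17
C [ 0.51781113 -0.07471123] r 0.05611880184681605
ticks [6.  6.  6.1 6.1 6.  6.2 6.  6.1 6.1 6.1 6.1 6.  6. ]
index mid [ 0.5371 -0.0764] len 0.0127 line ang -5.8 n 51
long mid [ 0.5845 -0.0852] len 0.018 line ang -9.1 n 74
-4.97 -8.91 0.01938510989807057 0.06749099648273997
```

Long line is at −8.95° and the index at about −5.4°, so roughly 3.5° remains. The ticks check out: 15° spacing, and radius 56 mm against a rim of 50 mm. I'll go back in and push 3.4°.

```bash
sed -i 's/\[.5197,-.0751\]/[.5178,-.0747]/' st.py
python3 -m handwheel '{"translation":[[-0.5,0,1],[-0.5,0,1],[0,0,1],[0,0,1],[0,0,0.8],[0,0,0],[-0.2,0,0],[-0.15,0,0],[0,0,0]],"rotation":[[0,0,0],[0,0,0],[0,0,0],[0,0,0],[0,0,0],[0,0,0],[0,0,0],[0,0,0],[0,0,0]]}'
python3 st.py
```

```text
t: 11.9
tcp_pos: [0.5611, -0.0561, 0.0542]
eef_rot: [0.001, 0.727, 0.687, 0.001]
contact_force: [-0.5, -0.3, 0.8]
opening: 0.0001
y heading -3.2 rx,ry mm [21.  42.2] z 0.0542 F [-0.5 -0.3  0.8] q6 1.53 t 11.9
```

```bash
python3 -m handwheel '{"translation":[[-0.1,0,0],[-0.03,0,0],[-0.025,0,0],[-0.025,0,0],[-0.025,0,0],[0,0,0],[0,0,0]],"rotation":[[0,0,0],[0,0,0],[0,0,0],[0,0,0],[0,0,0],[0,0,0],[0,0,0]]}'
python3 st.py
python3 -m handwheel '{"translation":[[0.2,0,0],[0.3,0,0],[0.2,0,-0.8],[0.5,0,-1],[0.5,0,-1],[0.5,0,-1],[0.5,0,-1],[0.5,0,0],[0.5,0,0],[0,0,0],[0,0,0]],"rotation":[[0,0,0],[0,0,0],[0,0,0],[0,0,0],[0,0,0],[0,0,0],[0,0,0],[0,0,0],[0,0,0],[0,0,0],[0,0,0]]}'
python3 - <<'E'
from h import *
import cv2,pickle
c=ctrl.calibration('wrist');im=ctrl.read_camera('wrist');cv2.imwrite('pics/w5.png',im)
pickle.dump(c,open('w5.pkl','wb'))
u,v=proj(c,[.5178,-.0747,.034]).astype(int);x0=max(u-100,0);y0=max(v-75,0);print(u,v,x0,y0)
cv2.imwrite('pics/w5c.png',cv2.resize(im[y0:y0+150,x0:x0+200],None,fx=4,fy=4,interpolation=cv2.INTER_CUBIC))
E
```

```text
t: 12.78
tcp_pos: [0.5604, -0.0616, 0.0534]
eef_rot: [0.0, 0.726, 0.687, 0.0]
contact_force: [0.2, 2.5, 2.8]
opening: 0.0001
y heading -3.2 rx,ry mm [15.5 41.8] z 0.0534 F [0.2 2.5 2.8] q6 1.52 t 12.775
t: 14.15
tcp_pos: [0.5656, 0.049, 0.1963]
eef_rot: [-0.0, 0.726, 0.687, -0.001]
contact_force: [-0.1, -0.2, -0.1]
opening: -0.0001
275 337 175 262
```

View pics/w5c.png

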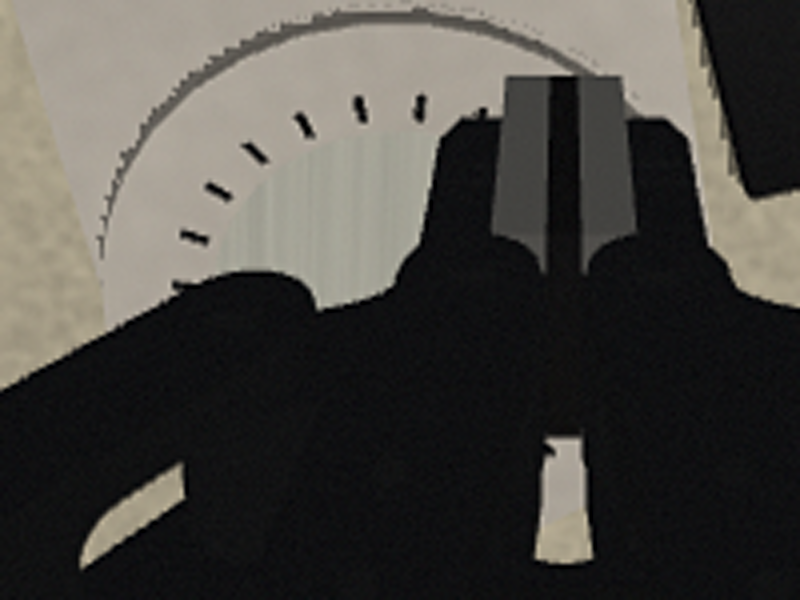

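I moved the wrong way: the fingers now hide the dial. I'll shift across to the other side.

```bash
python3 -m handwheel '{"translation":[[-1,0,0],[-1,0,0],[-1,0,0],[-1,0,0],[-1,0,0],[0,0,0],[0,0,0]],"rotation":[[0,0,0],[0,0,0],[0,0,0],[0,0,0],[0,0,0],[0,0,0],[0,0,0]]}'
python3 - <<'E'
from h import *
import cv2,pickle
c=ctrl.calibration('wrist');im=ctrl.read_camera('wrist');cv2.imwrite('pics/w6.png',im)
pickle.dump(c,open('w6.pkl','wb'))
u,v=proj(c,[.5178,-.0747,.034]).astype(int);x0=max(u-100,0);y0=max(v-75,0);print(u,v,x0,y0)
cv2.imwrite('pics/w6c.png',cv2.resize(im[y0:y0+150,x0:x0+200],None,fx=4,fy=4,interpolation=cv2.INTER_CUBIC))
E
```

```text
t: 15.08
tcp_pos: [0.5577, -0.1006, 0.197]
eef_rot: [-0.0, 0.727, 0.687, -0.0]
contact_force: [-0.0, 1.3, 0.2]
opening: -0.0002
269 192 169 117
```

View pics/w6c.png

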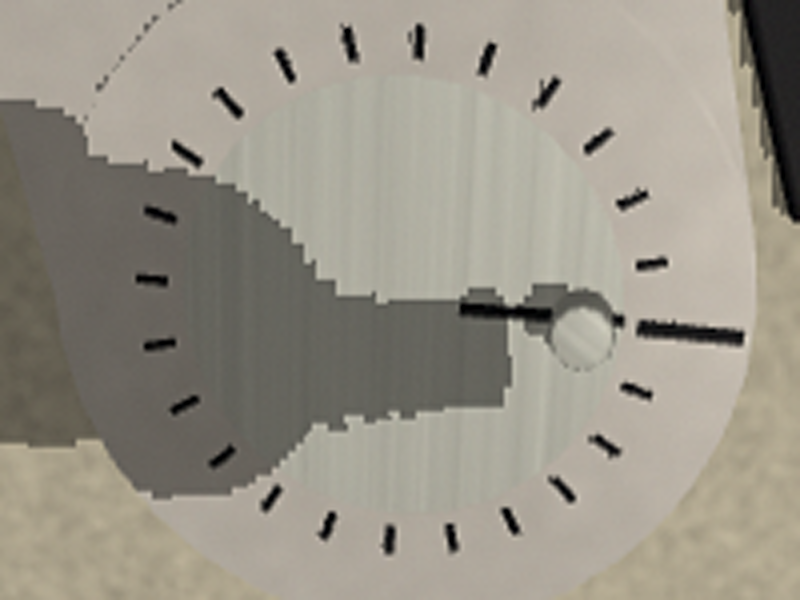

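The dial is in clear view. The index runs (462,309)–(622,321) and the long line (638,327)–(743,338), so the index is still slightly short.

Run:
```python
from ang import *
im=cv2.imread('pics/w6.png');c=pickle.load(open('w6.pkl','rb'));f=(169,117)
B=[(630,250,676,280),(612,182,655,218),(575,120,620,162),(470,35,500,80),(408,18,432,65),(335,20,365,66),(265,40,300,90),(210,80,245,120),(375,520,400,560),(440,520,465,560),(498,500,525,540),(545,470,580,508),(590,430,624,462)]
T=np.array([seg(im,c,*b,f,'tick') for b in B])
A=np.c_[2*T,np.ones(len(T))];s=np.linalg.lstsq(A,(T**2).sum(1),rcond=None)[0];C=s[:2];print('C',C,'r',np.sqrt(s[2]+C@C))
an=lambda m:np.degrees(np.arctan2(*(m-C)[::-1])).round(2)
print('ticks',(np.array([an(t) for t in T])%15).round(1))
g=cv2.cvtColor(im,cv2.COLOR_BGR2GRAY)
def dark(x0,x1,y0,y1,thr,name):
    X0,X1,Y0,Y1=x0//4+f[0],x1//4+f[0],y0//4+f[1],y1//4+f[1]
    p=g[Y0:Y1,X0:X1].astype(float);w=np.clip(thr-p,0,None);ys,xs=np.nonzero(w);W=w[ys,xs]
    P=np.array([ray(c,X0+x,Y0+y,.034)[:2] for x,y in zip(xs,ys)]);m=(P*W[:,None]).sum(0)/W.sum()
    print(name,len(xs),'ang',an(m),'r',np.hypot(*(m-C)).round(4))
dark(460,548,296,330,60,'index');dark(460,500,296,330,60,'index inner');dark(508,548,296,330,60,'index outer');dark(612,628,308,336,60,'stub');dark(636,750,310,350,90,'long')
print(g[117+74:117+86,169+114:169+140])
```

```text
tick mid [ 0.5736 -0.0686] len 0.0065 line ang -174.5 n 24
tick mid [ 0.5699 -0.0544] len 0.007 line ang -159.2 n 26
tick mid [ 0.5631 -0.0416] len 0.0073 line ang -145.7 n 26
tick mid [ 0.5407 -0.0233] len 0.007 line ang -114.3 n 24
tick mid [ 0.5265 -0.0192] len 0.0065 line ang -96.2 n 25
tick mid [ 0.512  -0.0187] len 0.0077 line ang -81.4 n 29
tick mid [ 0.4978 -0.0222] len 0.0071 line ang -70.4 n 27
tick mid [ 0.4848 -0.0292] len 0.0069 line ang -50.7 n 27
tick mid [ 0.5092 -0.1299] len 0.0072 line ang -100.6 n 24
tick mid [ 0.5238 -0.1302] len 0.0063 line ang -84.9 n 19
tick mid [ 0.538  -0.1269] len 0.0069 line ang -69.4 n 20
tick mid [ 0.5509 -0.1198] len 0.0081 line ang -51.2 n 24
tick mid [ 0.5615 -0.1099] len 0.0067 line ang -40.2 n 20
C [ 0.51778084 -0.07455634] r 0.05608651905904477
ticks [6.1 6.1 6.  6.  6.  6.  5.9 6.  6.2 6.2 6.2 6.2 6. ]
index 70 ang -7.13 r 0.0224
index inner 34 ang -7.03 r 0.0171
index outer 29 ang -7.12 r 0.0284
stub 6 ang -7.22 r 0.0484
long 92 ang -8.78 r 0.0645
[[166  86  91 102 103 102 102 102 100  98  96  96 186 179 178 179 178  87
   93  98 
[... 524 characters left out ...]
62  64  29
   24  22  14  14  12  33  89 108]
 [ 99  99 101 104 103 105 105 104 102 103 103 104 104 190 151 151 151  77
   65  69  53  55  54  61  95 160]
 [ 98  96  98 101 100 103 100 101  99  99  99 100  99 184 179 179 180  92
   99 102 104 105 106  91 120 175]
 [ 97  95  98 100 101 100 100 100  98  99  98  99  98 182 176 174 173 110
   94  97  96 100 102  86 152 173]
 [ 99  95  97 100 101  99 101 100  98  99  97  99  97 181 174 174 172 174
  115 116 119 121 100  90 162 168]
 [ 97  96 100 101 100 102 100  99  98  98 100  99  98 182 174 173 170 172
  178 182 185 187  94 100 158 166]
 [ 97  95  99 101 100  99  99  99  98  98  99 100  97 181 174 173 169 170
  175 177 180 184 121  95 155 160]]
```

The index line, measured at three radii plus the rim stub, reads −7.15°. The long line reads −8.85°. That leaves 1.7°, or 1.2 mm at the peg.

```bash
python3 -m handwheel '{"translation":[[0.6,0,0],[0.6,0,0],[0.6,0,0],[0,0,1],[0,0,1],[0,0,1],[0,0,1],[0,0,0.8],[0,0,0],[-0.2,0,0],[-0.15,0,0],[0,0,0],[0,0,0]],"rotation":[[0,0,0],[0,0,0],[0,0,0],[0,0,0],[0,0,0],[0,0,0],[0,0,0],[0,0,0],[0,0,0],[0,0,0],[0,0,0],[0,0,0],[0,0,0]]}'
python3 st.py
```

```text
t: 16.75
tcp_pos: [0.5606, -0.0573, 0.0538]
eef_rot: [0.0, 0.726, 0.687, 0.0]
contact_force: [0.0, -0.5, -0.0]
opening: 0.0003
y heading -3.2 rx,ry mm [19.7 41.8] z 0.0538 F [ 0.  -0.5 -0. ] q6 1.52 t 16.75
```

```bash
python3 -m handwheel '{"translation":[[-0.08,0,0],[-0.03,0,0],[-0.025,0,0],[-0.025,0,0],[-0.02,0,0],[0,0,0],[0,0,0]],"rotation":[[0,0,0],[0,0,0],[0,0,0],[0,0,0],[0,0,0],[0,0,0],[0,0,0]]}'
python3 -c "
from workcell import ctrl;import numpy as np
" ; for i in 1 2 3; do python3 -m handwheel '{"translation":[[0,0,0]],"rotation":[[0,0,0]]}'|grep -E 'tcp|force'; done
```

```text
t: 17.62
tcp_pos: [0.5601, -0.0623, 0.0533]
eef_rot: [-0.0, 0.726, 0.687, 0.0]
contact_force: [0.3, 2.8, 0.1]
opening: -0.0
tcp_pos: [0.5601, -0.0624, 0.0533]
contact_force: [0.4, 2.6, -0.7]
tcp_pos: [0.5601, -0.0625, 0.0533]
contact_force: [0.2, 3.3, -0.9]
tcp_pos: [0.5601, -0.0625, 0.0533]
contact_force: [0.9, 3.2, -0.4]
```

```bash
python3 -m handwheel '{"translation":[[-0.013,0,0],[0,0,0],[0,0,0]],"rotation":[[0,0,0],[0,0,0],[0,0,0]]}'|grep tcp
python3 -m handwheel '{"translation":[[0.2,0,0],[0.3,0,0],[0,0,-0.8],[0,0,-1],[0,0,-1],[0,0,-1],[0,0,-1],[-0.6,0,0],[-0.6,0,0],[-0.6,0,0],[0,0,0],[0,0,0]],"rotation":[[0,0,0],[0,0,0],[0,0,0],[0,0,0],[0,0,0],[0,0,0],[0,0,0],[0,0,0],[0,0,0],[0,0,0],[0,0,0],[0,0,0]]}'
cat > look.py <<'E'
from h import *
import cv2,sys
n=sys.argv[1];c=ctrl.calibration('wrist');im=ctrl.read_camera('wrist')
C=np.array([.5178,-.0746]);u,v=proj(c,[*C,.034]).astype(int);x0,y0=u-100,v-75
cv2.imwrite(f'pics/{n}.png',cv2.resize(im[y0:y0+150,x0:x0+200],None,fx=4,fy=4,interpolation=cv2.INTER_CUBIC))
g=cv2.cvtColor(im,cv2.COLOR_BGR2GRAY);ys,xs=np.nonzero(g<60)
P=np.array([ray(c,x,y,.034)[:2] for x,y in zip(xs,ys)])-C;W=60.-g[ys,xs]
r=np.hypot(*P.T);a=np.degrees(np.arctan2(P[:,1],P[:,0]))
for nm,lo,hi in(('inner',.014,.02),('mid',.02,.027),('rim',.047,.0495),('long',.061,.074)):
    m=(r>lo)&(r<hi)&(abs(a+9)<6);print(nm,m.sum(),np.average(a[m],weights=W[m]).round(2) if m.any() else None)
E
python3 look.py w7
```

```text
tcp_pos: [0.56, -0.063, 0.0533]
t: 19.88
tcp_pos: [0.5575, -0.102, 0.1967]
eef_rot: [-0.001, 0.727, 0.687, -0.0]
contact_force: [-0.4, 1.3, -0.0]
opening: -0.0001
inner 23 -9.11
mid 25 -9.31
rim 8 -9.16
long 44 -8.73
```

View pics/w7.png

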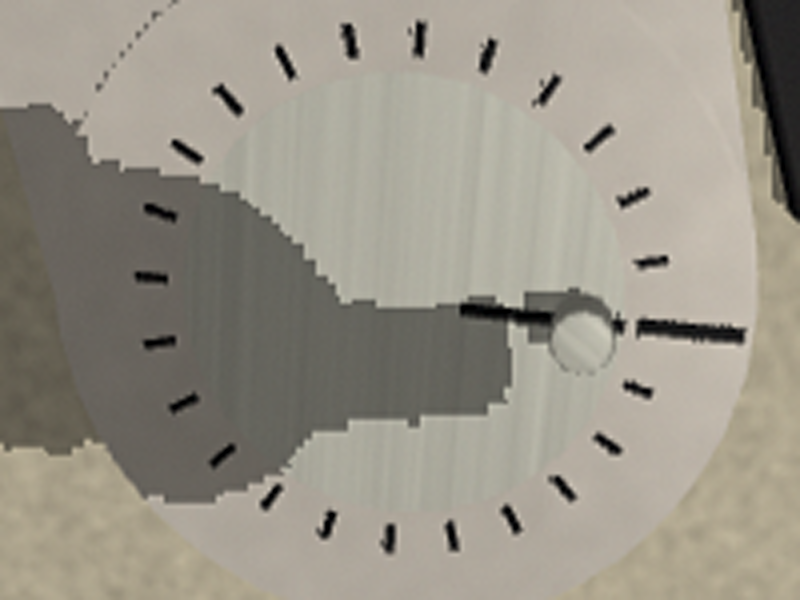

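The index is at about −9.2° and the long line at −8.8°, so they line up to within about 0.4°. Next I'll find the button in the wrist view.

Run:
```python
from h import *
import cv2
c=ctrl.calibration('wrist');im=ctrl.read_camera('wrist')
u,v=proj(c,[.5053,.038,.036]).astype(int);print(u,v)
x0,y0=max(u-50,0),max(v-40,0);p=im[y0:y0+80,x0:x0+100]
cv2.imwrite('pics/b1.png',cv2.resize(p,None,fx=6,fy=6,interpolation=cv2.INTER_CUBIC))
g=cv2.cvtColor(p,cv2.COLOR_BGR2GRAY);m=cv2.inRange(g,60,140)
n,l,s,ce=cv2.connectedComponentsWithStats(m)
for i in range(1,n):
    if s[i,4]>60:
        q=ce[i]+[x0,y0];print(s[i],q.round(1),[ray(c,*q,z).round(4) for z in(.032,.038)])
```

```text
239 50
[  30   19   36   43 1165] [236.6  49.7] [array([0.5025, 0.0399, 0.032 ]), array([0.5037, 0.0385, 0.038 ])]
[ 22  25  59  50 261] [246.6  70.8] [array([0.5086, 0.0242, 0.032 ]), array([0.5097, 0.0232, 0.038 ])]
```

View pics/b1.png

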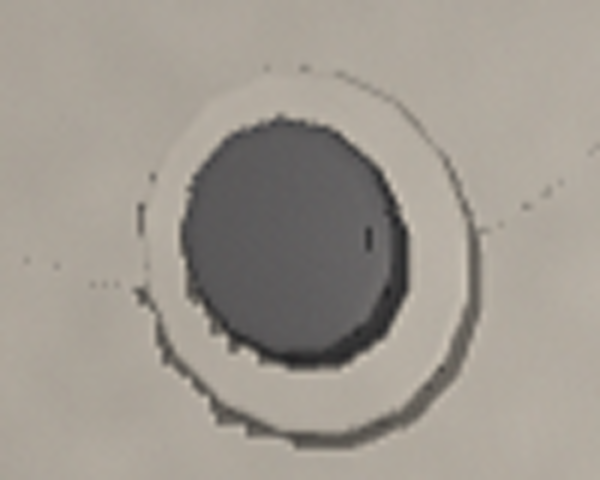

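The button is a grey disc at crop (290,240), standing proud of its housing. Its position is about (0.504,0.038), 113.7 mm from the axis where 112 is expected.

```bash
python3 -m handwheel '{"translation":[[0.9,-0.4,0],[0.9,-0.4,0],[0.9,-0.4,0],[0.9,-0.4,0],[0.95,-0.44,0],[0,0,1],[0,0,1],[0,0,1],[0,0,1],[0,0,0.5],[0,0,0],[0,0,0]],"rotation":[[0,0,0],[0,0,0],[0,0,0],[0,0,0],[0,0,0],[0,0,0],[0,0,0],[0,0,0],[0,0,0],[0,0,0],[0,0,0],[0,0,0]]}'
```

```text
t: 21.48
tcp_pos: [0.5052, 0.0379, 0.0633]
eef_rot: [0.0, 0.726, 0.687, 0.001]
contact_force: [-0.1, -0.2, 0.8]
opening: 0.0
```

Good. I'll press in small steps and watch the force.

```bash
for i in 1 2 3 4; do python3 -m handwheel '{"translation":[[0,0,0.1],[0,0,0],[0,0,0]],"rotation":[[0,0,0],[0,0,0],[0,0,0]]}'|grep -E 'tcp|force'; done
```

```text
tcp_pos: [0.5045, 0.0378, 0.0596]
contact_force: [-0.1, 0.1, 0.5]
tcp_pos: [0.5046, 0.0378, 0.0565]
contact_force: [-0.1, -0.2, 2.7]
tcp_pos: [0.5046, 0.0378, 0.0534]
contact_force: [0.7, -0.2, 3.1]
tcp_pos: [0.5048, 0.0378, 0.0526]
contact_force: [-7.6, -0.6, 27.5]
```

The force stays near 3 N and then climbs sharply to 27 N after about 6 mm of travel. The side band in the picture suggests the button stands about 8 mm proud, so this is its own stop and not the housing. I'll release, rise and check the dial.

```bash
python3 -m handwheel '{"translation":[[0,0,0],[0,0,-0.2],[0,0,-0.3],[0,0,-1],[0,0,-1],[0,0,-1],[0,0,-1],[-0.9,0.4,0],[-0.9,0.4,0],[-0.9,0.4,0],[-0.9,0.4,0],[-0.95,0.44,0],[0,0,0],[0,0,0]],"rotation":[[0,0,0],[0,0,0],[0,0,0],[0,0,0],[0,0,0],[0,0,0],[0,0,0],[0,0,0],[0,0,0],[0,0,0],[0,0,0],[0,0,0],[0,0,0],[0,0,0]]}'
python3 look.py w8
python3 - <<'E'
from h import *
import cv2
c=ctrl.calibration('wrist');im=ctrl.read_camera('wrist');u,v=proj(c,[.5053,.038,.036]).astype(int)
a=cv2.imread('pics/w8.png');b=cv2.resize(im[max(v-40,0):v+40,u-40:u+40],(240,240));b=cv2.copyMakeBorder(b,0,240,0,0,0)
a=a[60:540];cv2.imwrite('pics/fin.png',cv2.hconcat([a[:,240:],b]))
E
```

```text
t: 24.72
tcp_pos: [0.5571, -0.1015, 0.1848]
eef_rot: [-0.001, 0.726, 0.687, -0.0]
contact_force: [-0.7, 1.5, 0.2]
opening: -0.0
inner 26 -8.87
mid 28 -9.15
rim 9 -9.17
long 46 -8.7
```

The viewer's limit is reached, but the numbers show the dial unchanged and the arm clear. Handing in.

```bash
python3 -c "
from workcell import ctrl
print(ctrl.sign_off())"
```

```text
the job is handed in; nothing more can be done
None
```

I turned the dial about 134° clockwise by pushing the peg with the shut fingertips. I then pressed the button down to its stop, let it up and backed away. The job was handed in at about 25 s.

**Dial:** after the button press, the index line measured about −8.9 to −9.2° and the long line about −8.7°, so they agree to within about 0.5°. That matches the reading before the press, so the press didn't move the dial. The force readings I took during pushing stayed at about 4 N or less.

**Button:** force stayed at about 3 N over roughly 6 mm, then rose sharply to about 28 N. I took that as fully down. The side of the button seen in the wrist picture suggests it stands about 8 mm above its housing, so the fingers should not have caught the rim first.

**Checks that failed or disagreed:**
- **Dial centre:** the top camera's position was about 2 mm off the wrist camera's. I used the wrist view.
- **Wrong-way look:** one picture was wasted because the fingers hid the dial.
- **Last picture:** it was refused because the 12-picture limit had been reached. The final dial check is therefore from measurement only, and I did not confirm by eye that the button came back up.
- **Other things on the desk:** I did not check them at the end. I planned the moves to stay clear of them, and no force reading suggested an unexpected contact.

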